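Weigh the sample basket on the hook

ROBOT

A 6-joint arm with a two-finger parallel gripper is mounted at the origin on the work surface. World frame = base frame: x ahead of the robot, y to its left, z up, the work surface at z = 0. Lengths are in m, angles in rad, forces in N, time in s.
With the tool pointing down it reaches from about 0.375 to 0.9 m from the base axis. Payload 3.1 kg.
Tool frame: the origin (TCP) lies midway between the tips of the shut fingers; the grasp point (between the pads) lies 19 mm behind it; z points along the fingers, y is the line along which they close (so a half turn about z gives the same grasp; the last joint's range is limited). The gripper opens to 87 mm and grips with 3 to 60 N. Pads are 19 mm wide; open, the fingers measure 117 mm over their backs; the gripper's body (75 mm by 190 mm) begins 51 mm behind the grasp point.
Start: joints at [0.926, 0.527, 1.433, -0, 1.181, -0.178], TCP at [0.281, 0.558, 0.223] pointing down, gripper open.
Joint ranges: [-3.08, 3.08], [-0.75, 2.2], [0.22, 2.44], [-1.43, 4.57], [0, 2.65], [-2.85, 2.85]. Speed limits (rad/s): [2.79, 2.79, 3.14, 3.14, 3.14, 3.14].

INTERFACE

Orientations are given as a unit quaternion [x, y, z, w].
In Python, from rig import robot gives the robot as it stands. The module is installed in compiled form; this text tells all that it offers.
- The arm moves only by the tool play_rows, never from a script. Its arguments are lists of equal length, an entry for each row: "gripper": the closure, from -1 (fully open) to 1 (shut); "delta_pos": the shift along the tool's x, y, z in cm, a list of three; "turn": the turn, a rotation vector about the tool's x, y, z in rad, a list of three. A call has 1 to 12 rows; each row is the pose to reach, as a shift and turn from the pose commanded when the call began, along the tool's axes at that moment; what a row does not reach only later rows make up. A row lasts 1/8 s, in which the tool goes at most 62.5 mm and 10.7 degrees, less where a joint would pass 70% of its speed; a pose out of reach is approached as far as the arm can. A call with a gripper value outside its range is refused whole. The fingers move at their own pace and stop on an object; "squeeze" is the grip in N (left out, the last holds). Time passes only in rows, so rows that repeat a pose let the fingers close. It gives the time, the measured TCP pose, the force, the opening and the grip force at its end, in the units of the state.
- robot.get_obs(): the state, without advancing time (a new reading comes with each control period).
- robot.camera(name): name is "scene" or "side" or "wrist"; returns a dict with "color" (400x640x3 uint8, red, green, blue), "vfov" (degrees; the focal length in pixels is half the picture's height over the tangent of half this angle, whatever the lens; pixels are square), "cx", "cy" (the principal point, pixels), "R" (3x3) and "t" (3): a world point X has camera coordinates R X + t. Camera axes: x right, y down, z forward; pixel columns grow to the right and rows downward; lengths in m; the calibration is good to about 2 mm. The wrist camera is an equidistant fisheye: a pixel r from the principal point sees the ray r / f radians off the axis. A picture is of the moment at which its call begins. There is no depth.
- robot.hand_in(): hands the job in; it is judged then, once.
The state is a dict: "time": time; "q": joint angles; "joint_velocities": joint speeds; "joint_torque": joint torques, N m; "position": TCP position; "tool_rot": TCP orientation; "ft_force": force on the tool from outside, world axes, zero at the start; "moment": the same for the moment, N m; "grip_width": finger opening in m; "grip_force": force on a finger pad.
Only numpy, scipy, OpenCV 4.12 (cv2) and the standard library are available. Lean on these libraries where they do the work, as an engineer would, in place of code of your own. Each camera call takes 0.05 s, during which the arm holds its last target. There are 200 camera calls.

TASK

Weigh the wire basket of vials: press the balance's round zero key first, while the basket still stands on the platform clear of the hook. Then push the basket along the platform until its handle is over the hook, and press the platform all the way down so that the basket is left hanging upright and still by its handle, clear of the platform. Only then press the long record key; let both keys spring back, never tip the basket over, and leave the other things on the bench where they are.

Things in the scene. Friction and masses are not known exactly. Their poses are not given: they have to be found in the camera images.
- stand: white base plate of the weighing stand, 150 x 400 x 12 mm, fixed to the bench. Origin: on the bench, straight below the hook's seat. x is across the platform's channel, y along it: the hook's post stands at y = -95 mm, the basket starts at y = +90 to +130 mm, so it is pushed towards -y. z up.
- hook: same frame as the stand. 20 mm steel post (y = -95 mm), white weighing head on it (70 x 50 x 65 mm, y = -125 to -75, z = 168 to 233) and the hook: dark 10 mm round prong, level from the head to y = +10 mm, then turned up to a tip at y = +27, 209 mm above the bench. A basket pushed too far meets the post when its handle is 15 mm past the seat: still a good place.
- hook_seat (a point): top of the level prong (195 mm above the bench) at the middle of the seat; axes as the stand's. The handle may land anywhere from 15 mm on the post side (-y) to 8 mm on the tip side (+y) of it.
- platform (a joint): how far the aluminium platform is pressed down: 0 up (start; top face 100 mm above the bench), 0.060 m fully down. It slides stiffly (about 10 N on top of it) and stays where it is left.
- platform_pad (a point): middle of the dark rubber pressing pad (80 x 50 mm) on the platform's top face, at its open end; z is the top face, axes as the stand's. The platform is 130 mm wide (x) and runs from y = -70 to +275 mm in the stand's frame; the pad is at y = +242 mm. Two 10 mm high side rails (y = -70 to +215 mm, inner faces 106 mm apart) guide the basket.
- basket: steel wire basket holding eight amber vials, loose on the platform between its rails, about 0.3 kg. 140 mm long (y), 100 mm wide (x), walls 55 mm high; vials do not stand higher than 61 mm. Origin: centre of its underside; axes start nearly parallel to the stand's. Its trailing (+y) wall is 70 mm from the origin.
- handle (a point): middle of the round handle bar (8 mm thick, level for 60 mm along the basket's x) of the basket's fixed upright handle, 130 mm above the basket's underside over its middle; its legs are 86 mm apart.
- zero (a joint): travel of the zero key: 0 up, 0.006 m fully down (about 5 N); counts as pressed beyond 4 mm.
- zero_top (a point): centre of the top face of the zero key: round white cap 42 mm in diameter, 47 mm above the bench, on a grey box 68 x 68 x 34 mm fixed to the bench.
- record (a joint): travel of the record key: 0 up, 0.006 m fully down (about 5 N); counts as pressed beyond 4 mm.
- record_top (a point): centre of the top face of the record key: long narrow white bar 22 (x) x 56 mm (y), 47 mm above the bench, on a like grey box 68 x 68 x 34 mm. Which key stands nearer to the robot varies.
- clear_bottle: bystander: clear glass bottle with red cap, 84 dia x about 180 mm; origin at its underside
- amber_bottle: bystander: amber glass bottle with black cap, 68 dia x about 160 mm; origin at its underside
- beaker: bystander: glass beaker, 72 dia x 90 mm; origin at its underside
- jar: bystander: squat white jar with a wide white cap, 70 dia x 80 mm; origin at its underside
- tube_rack: bystander: red rack, 90 x 190, of blue-capped tubes, overall height 104 mm; origin at its underside
- spoon: bystander: steel lab spoon with a wooden handle, lying flat, some 200 mm; origin at its underside
Things that resemble listed ones, but are neither listed nor needed, are in the scene too. What is shaped like the part that bears record but blue or yellow is not meant.

How it is judged:
By the outcome, as a careful person would: the job done as asked, in the order asked, and still so for the second after the job is handed in, with the robot touching nothing.
It also fails if it takes over 64 s, if anything falls off the work surface, if the arm or the gripper's body presses on something with over 40 N, if the wrist force passes 120 N, or if a joint passes its speed limit or range.

## Working session

There is one attempt and no reset: what is moved stays moved. The work goes in short steps, Python scripts to look and compute and a tool call to move; the robot and the scene stay as the last step left them, time stands still between calls to the robot, and variables do not carry over. Pictures are saved under pics/ and viewed, at most 10 in all, crops included, and the job is handed in when it is done.

Besides the shell and the picture viewer there is one more tool, called after "Call:" as name(argument=value, ...) on one line, values as JSON. play_rows: Moves the arm, as the interface text tells. Its arguments: {"type":"object","properties":{"gripper":{"type":"array","items":{"type":"number"}},"delta_pos":{"type":"array","items":{"type":"array","items":{"type":"number"}}},"turn":{"type":"array","items":{"type":"array","items":{"type":"number"}}},"squeeze":{"type":"number"}},"required":["gripper","delta_pos","turn"]}

```bash
mkdir -p pics; cat > h.py <<'E'
import numpy as np, cv2, pickle
from rig import robot
def snap(n,tag):
    c=robot.camera(n); pickle.dump(c,open(f'pics/{tag}.pkl','wb')); cv2.imwrite(f'pics/{tag}.png',c['color'][:,:,::-1]); return c
def load(tag): return pickle.load(open(f'pics/{tag}.pkl','rb'))
def ray(c,u,v,fish=False):
    f=200/np.tan(np.radians(c['vfov'])/2); d=np.array([(u-c['cx'])/f,(v-c['cy'])/f,1.])
    if fish:
        r=np.hypot(d[0],d[1]); d=np.array([d[0]/r*np.sin(r),d[1]/r*np.sin(r),np.cos(r)]) if r>1e-9 else np.array([0,0,1.])
    R=np.array(c['R']);t=np.array(c['t']); return -R.T@t, R.T@d
def onz(c,u,v,z,fish=False):
    o,d=ray(c,u,v,fish); return o+d*(z-o[2])/d[2]
def proj(c,X):
    f=200/np.tan(np.radians(c['vfov'])/2); p=np.array(c['R'])@np.array(X)+np.array(c['t']); return p[:2]/p[2]*f+[c['cx'],c['cy']]
E
python3 - <<'E'
from h import *
a=snap('scene','s0');b=snap('side','d0');w=snap('wrist','w0')
for c in(a,b,w): print(c['vfov'],c['cx'],c['cy'],-np.array(c['R']).T@np.array(c['t']))
o=robot.get_obs();print(o['time'],o['position'],o['tool_rot'],o['ft_force'])
E
```

```text
57.12154764148458 319.9803216624135 204.42137060046335 [1.02830421 0.57744193 1.14405329]
56.76635980024064 323.94866996667656 202.44230709523427 [-0.15269215 -0.81466812  0.79923472]
65.70646984690485 317.1603224008329 195.92952461089558 [0.20892106 0.59408353 0.38479951]
0.15 [0.28030434 0.55797392 0.22177718] [ 2.30777898e-01  9.73006079e-01 -7.82110393e-04 -3.46465601e-04] [-0.1046177   0.08888012 -0.20620155]
```

View pics/s0.png

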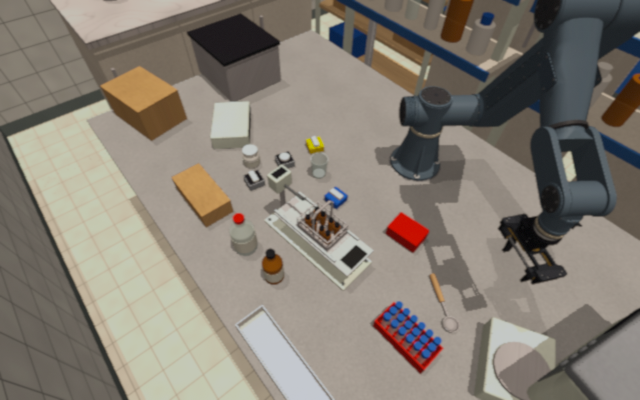

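View pics/d0.png

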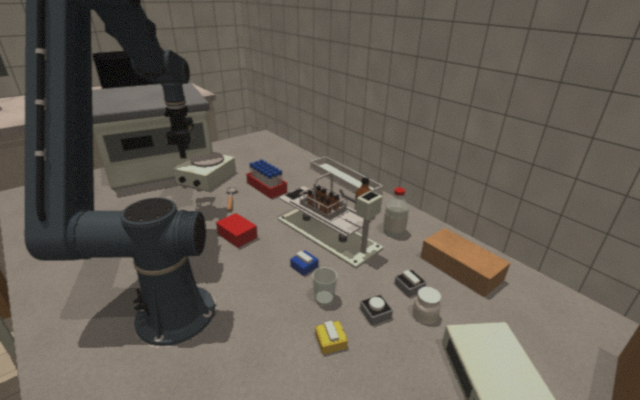

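The scene view shows the stand with its black pad at (354,257), the basket at (322,225) and the head at (280,178). The grey key boxes are at (285,159), with a round cap, and (254,178), with a bar. In the side view they are at (377,305) and (410,281). The blue box at scene (336,197) and the yellow one at (315,144) are decoys. I'll confirm this in one enlarged crop.

```bash
python3 - <<'E'
from h import *
a=load('s0')['color'][:,:,::-1];b=load('d0')['color'][:,:,::-1]
r=lambda i,x,y,w,h,s:cv2.resize(i[y:y+h,x:x+w],None,fx=s,fy=s,interpolation=cv2.INTER_CUBIC)
A=r(a,235,135,160,150,2.5)  # 400x375
B=r(b,270,170,160,150,2.5)
A2=r(a,235,145,80,45,5);B2=r(b,350,265,80,45,5)
cv2.imwrite('pics/c0.png',np.vstack([np.hstack([A,B]),np.hstack([A2,B2])]))
E
```

```text
(no output)
```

View pics/c0.png

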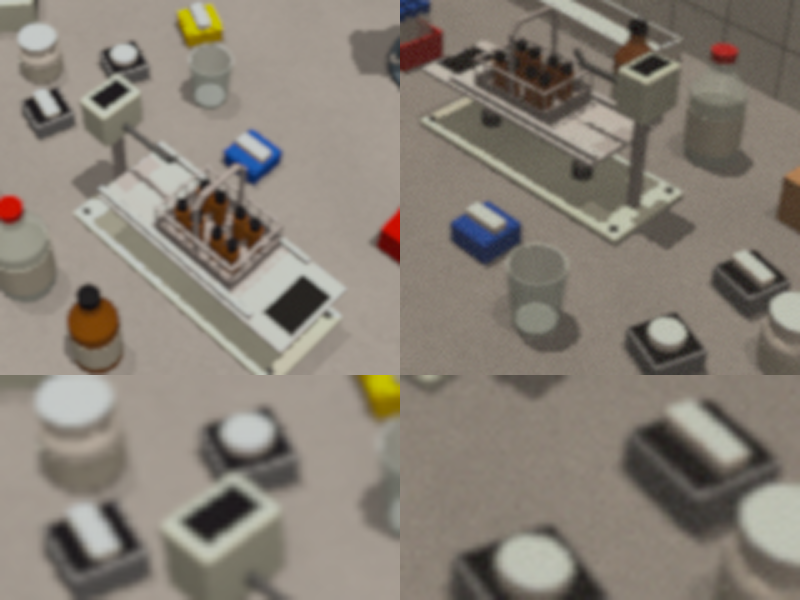

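The crop confirms them: the zero key is the round cap on a grey box and the record key is the white bar on a grey box. Next I'll measure by masks and rays.

```bash
python3 - <<'E'
from h import *
a=load('s0');b=load('d0')
def blob(c,x,y,w,h,f,z,name):
    im=c['color'][y:y+h,x:x+w].astype(int); m=f(im).astype(np.uint8)
    n,l,s,ce=cv2.connectedComponentsWithStats(m); k=1+np.argmax(s[1:,4]); 
    ct=max(cv2.findContours((l==k).astype(np.uint8),0,2)[0],key=cv2.contourArea).reshape(-1,2)
    P=np.array([onz(c,u+x,v+y,z)[:2] for u,v in ct])
    (cx,cy),wh,ang=cv2.minAreaRect((P*1000).astype(np.float32))
    print(name,s[k,4],'px',ce[k]+[x,y],'->',onz(c,*(ce[k]+[x,y]),z).round(4),'rect',round(cx),round(cy),np.round(wh),round(ang,1))
dark=lambda i:i.max(2)<75
white=lambda i:i.min(2)>150
blob(a,335,240,40,32,dark,.1,'pad S')
blob(a,276,150,18,14,white,.047,'zero S'); blob(b,364,294,26,18,white,.047,'zero D')
blob(a,244,166,18,22,white,.047,'rec S'); blob(b,400,268,26,20,white,.047,'rec D')
for u,v in((278.4,218.4),(356.4,267.2),(382.8,246.8)): print('plate D',onz(b,u,v,.012).round(4))
print('plate S',onz(a,265.4,219.6,.012).round(4))
E
```

```text
pad S 265 px [353.39622642 256.4754717 ] -> [0.5598 0.2109 0.1   ] rect 560 211 [72. 43.] 6.9
zero S 58 px [283.94827586 155.62068966] -> [ 0.4372 -0.3387  0.047 ] rect 437 -339 [41. 33.] 53.3
zero D 109 px [376.47706422 302.0733945 ] -> [ 0.4376 -0.3438  0.047 ] rect 438 -344 [35. 36.] 14.9
rec S 63 px [252.80952381 175.        ] -> [ 0.5971 -0.3292  0.047 ] rect 597 -329 [60. 22.] 81.6
rec D 66 px [410.68181818 275.60606061] -> [ 0.5976 -0.3322  0.047 ] rect 597 -332 [51. 17.] 77.1
plate D [0.4828 0.2195 0.012 ]
plate D [ 0.5244 -0.1752  0.012 ]
plate D [ 0.6723 -0.1531  0.012 ]
plate S [ 0.6697 -0.1423  0.012 ]
```

```bash
python3 - <<'E'
from h import *
a=load('s0');b=load('d0')
y=np.radians(6.6);pad=np.array([.5598,.2109]);Y=np.array([-np.sin(y),np.cos(y)]);X=np.array([Y[1],-Y[0]]);o=pad-.242*Y
print('origin',o)
st=lambda p:((p[:2]-o)@X*1000).round(1).tolist().__str__()+' '+str(((p[:2]-o)@Y*1000).round(1))
for c,u,v,z,n in((a,322.2,206,.23,'handle S'),(b,323.6,177.2,.23,'handle D'),(b,364,254,.012,'post foot D'),(a,281,176,.233,'head top S'),(b,369.5,196.5,.233,'headtop D'),(a,273.5,278,0,'amber'),(a,244,249,0,'clear'),(a,319,173,0,'beaker'),(a,250,163,0,'jar')):
    p=onz(c,u,v,z);print(n,p.round(3),'stand',st(p))
for n,q in(('tip',(0,.027,.209)),('seat',(0,0,.195)),('pad',(0,.242,.1))):
    P=np.r_[o+q[0]*X+q[1]*Y,q[2]];print(n,proj(a,P).round(1),proj(b,P).round(1))
E
```

```text
origin [ 0.58761479 -0.02949621]
handle S [0.572 0.065 0.23 ] stand -4.2 95.1
handle D [0.57  0.056 0.23 ] stand -7.7 87.0
post foot D [ 0.592 -0.142  0.012] stand -8.7 -111.8
head top S [ 0.6   -0.114  0.233] stand 3.1 -85.3
headtop D [ 0.597 -0.137  0.233] stand -3.5 -108.0
amber [0.781 0.066 0.   ] stand 203.3 72.2
clear [ 0.797 -0.093  0.   ] stand 201.2 -86.8
beaker [ 0.358 -0.205  0.   ] stand -248.5 -148.1
jar [ 0.55  -0.433  0.   ] stand -83.4 -396.1
tip [305.8 198.8] [337.8 187.9]
seat [300.1 196.9] [343.7 194.4]
pad [353.4 256.5] [295.5 193.6]
```

Call:
play_rows(gripper=[1,1,1,1,1,1,1,1,1,1], delta_pos=[[-31.3,-24.4,-11],[-31.3,-24.4,-11],[-31.3,-24.4,-11],[-31.3,-24.4,-11],[-31.3,-24.4,-11],[-31.3,-24.4,-11],[-31.3,-24.4,-11],[-31.3,-24.4,-11],[-31.3,-24.4,-11],[-31.3,-24.4,-11]], turn=[[0,0,0.99],[0,0,0.99],[0,0,0.99],[0,0,0.99],[0,0,0.99],[0,0,0.99],[0,0,0.99],[0,0,0.99],[0,0,0.99],[0,0,0.99]])

```text
time: 1.4
position: [0.4497, 0.2008, 0.332]
tool_rot: [0.665, 0.747, -0.001, -0.001]
ft_force: [-0.8, 0.3, 0.2]
grip_width: 0.0015
grip_force: 0.0
```

Call:
play_rows(gripper=[1,1,1,1,1,1,1,1,1,1,1,1], delta_pos=[[-53.7,-7.5,0],[-53.7,-7.5,0],[-53.7,-7.5,0],[-53.7,-7.5,0],[-53.7,-7.5,0],[-53.7,-7.5,0],[-53.7,-7.5,0],[-53.7,-7.5,0],[-53.7,-7.5,0],[-53.7,-7.5,10],[-53.7,-7.5,20],[-53.7,-7.5,20]], turn=[[0,0,0],[0,0,0],[0,0,0],[0,0,0],[0,0,0],[0,0,0],[0,0,0],[0,0,0],[0,0,0],[0,0,0],[0,0,0],[0,0,0]])

```text
time: 2.9
position: [0.4386, -0.3412, 0.1432]
tool_rot: [0.665, 0.747, 0.0, 0.0]
ft_force: [-0.1, -0.1, -0.2]
grip_width: 0.0006
grip_force: 0.0
```

```bash
python3 - <<'E'
from h import *
w=snap('wrist','w1');b=snap('side','d1')
print(robot.get_obs()['position'])
i=np.hstack([w['color'][:,:,::-1][:, 120:520],cv2.resize(b['color'][200:360,280:440,::-1],(400,400))])
cv2.imwrite('pics/v1.png',i)
E
```

```text
[ 0.43455761 -0.33667428  0.13802836]
```

View pics/v1.png

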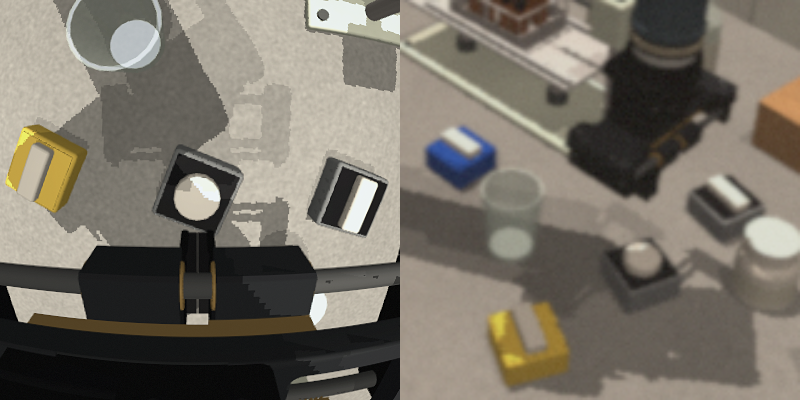

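The wrist view shows the zero cap at (317,197) in full-frame pixels, the record bar at (480,207) and the yellow decoy on the left.

```bash
python3 - <<'E'
from h import *
w=load('w1')
for u,v in((317,197),(480,207)): print(onz(w,u,v,.047,True).round(4))
print(robot.get_obs()['position'])
E
```

```text
[ 0.4397 -0.3414  0.047 ]
[ 0.5994 -0.3329  0.047 ]
[ 0.43455761 -0.33667428  0.13802836]
```

Call:
play_rows(gripper=[1,1,1,1,1,1], delta_pos=[[0,0,4],[0,0,7.5],[0,0,8.4],[0,0,8.8],[0,0,9.2],[0,0,9.2]], turn=[[0,0,0],[0,0,0],[0,0,0],[0,0,0],[0,0,0],[0,0,0]])

```text
time: 3.75
position: [0.4383, -0.3427, 0.054]
tool_rot: [0.665, 0.747, -0.0, 0.001]
ft_force: [-0.2, -0.7, 0.9]
grip_width: 0.0006
grip_force: 0.0
```

Call:
play_rows(gripper=[1,1], delta_pos=[[0,0,0],[0,0,0]], turn=[[0,0,0],[0,0,0]])

```text
time: 4.0
position: [0.438, -0.3425, 0.0534]
tool_rot: [0.665, 0.747, -0.0, 0.0]
ft_force: [0.6, -0.2, -0.3]
grip_width: 0.0006
grip_force: 0.0
```

Call:
play_rows(gripper=[1,1,1,1], delta_pos=[[0,0,0.6],[0,0,1.0],[0,0,1.2],[0,0,1.25]], turn=[[0,0,0],[0,0,0],[0,0,0],[0,0,0]])

```text
time: 4.5
position: [0.4381, -0.3427, 0.0413]
tool_rot: [0.665, 0.747, -0.0, 0.001]
ft_force: [-0.2, 0.7, 10.0]
grip_width: 0.0006
grip_force: 5.3
```

Call:
play_rows(gripper=[1,1,1,1,1,1,1,1,1,1,1,1], delta_pos=[[0,0,-1],[0,0,-7],[0,0,-13],[6,2.2,-19],[12,4.5,-23],[18,6.7,-25],[24,9,-26],[30,11.2,-26],[36,13.5,-26],[42,15.7,-26],[48,18,-26],[49.4,18.4,-26]], turn=[[0,0,0],[0,0,0],[0,0,0],[0,0,0],[0,0,0],[0,0,0],[0,0,0],[0,0,0],[0,0,0],[0,0,0],[0,0,0],[0,0,0]])

```text
time: 6.0
position: [0.5634, 0.1712, 0.3002]
tool_rot: [0.665, 0.747, -0.001, -0.0]
ft_force: [1.7, -0.9, -0.4]
grip_width: 0.0006
grip_force: 0.0
```

```bash
python3 - <<'E'
from h import *
w=snap('wrist','w2');print(robot.get_obs()['position'],robot.get_obs()['tool_rot'])
E
```

```text
[0.5644621  0.17922187 0.3002484 ] [ 0.66339382  0.74826086  0.00317858 -0.00205221]
```

View pics/w2.png

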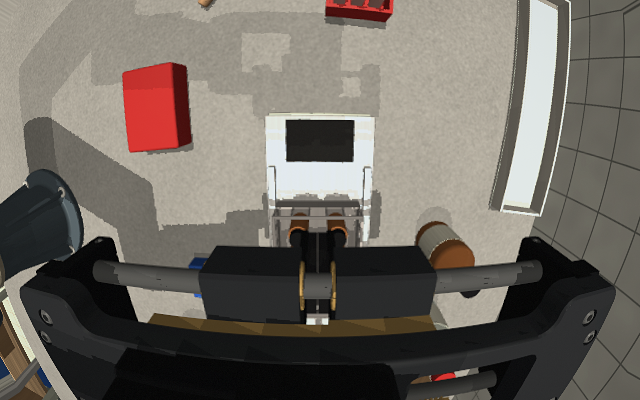

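The wrist view shows the pad at about (320,141), from columns 287–354 and rows 120–161, and the basket's trailing rim at about row 203–212.

```bash
python3 - <<'E'
from h import *
w=load('w2')
m=(w['color'][100:180,270:370].max(2)<75).astype(np.uint8)
ct=max(cv2.findContours(m,0,2)[0],key=cv2.contourArea).reshape(-1,2)
P=np.array([onz(w,u+270,v+100,.1,True)[:2] for u,v in ct])
print('pad',cv2.minAreaRect((P*1000).astype(np.float32)))
y=np.radians(6.6);pad=np.array([.5598,.2109]);Y=np.array([-np.sin(y),np.cos(y)]);X=np.array([Y[1],-Y[0]]);o=pad-.242*Y
for u,v,z in((320,201,.155),(320,206,.155),(320,212,.155),(266,115,.1),(374,116,.1)):
    p=onz(w,u,v,z,True)[:2];print(v,p.round(4),'stand',((p-o)@X).round(4),((p-o)@Y).round(4))
print(w['color'][195:245:3,345].tolist())
E
```

```text
pad ((562.42431640625, 208.09988403320312), (79.39375305175781, 49.21620559692383), 6.741095542907715)
201 [0.5696 0.1518] stand 0.0029 0.1822
206 [0.5702 0.1463] stand 0.003 0.1766
212 [0.571  0.1396] stand 0.003 0.1699
115 [0.4969 0.2316] stand -0.0601 0.2698
116 [0.6227 0.2454] stand 0.0665 0.269
[[146, 141, 133], [138, 134, 126], [84, 80, 75], [71, 66, 63], [117, 111, 104], [146, 138, 130], [126, 119, 112], [100, 95, 89], [134, 128, 120], [117, 106, 95], [99, 87, 79], [65, 48, 34], [151, 92, 48], [118, 70, 36], [60, 40, 27], [33, 33, 32], [88, 84, 78]]
```

Call:
play_rows(gripper=[0,0,0,0,0], delta_pos=[[1.2,0.1,0],[1.2,0.1,4],[1.2,0.1,9],[1.2,0.1,12],[1.2,0.1,12]], turn=[[0,0,0],[0,0,0],[0,0,0],[0,0,0],[0,0,0]])

```text
time: 6.68
position: [0.5609, 0.1796, 0.178]
tool_rot: [0.666, 0.746, -0.003, -0.002]
ft_force: [1.1, 0.2, 0.4]
grip_width: 0.0401
grip_force: 0.0
```

```bash
python3 - <<'E'
from h import *
print(robot.get_obs()['position'],robot.get_obs()['grip_width'])
b=snap('side','d2');a=snap('scene','s2')
r=lambda i,x,y,w,h,s:cv2.resize(i['color'][y:y+h,x:x+w,::-1],None,fx=s,fy=s,interpolation=cv2.INTER_CUBIC)
cv2.imwrite('pics/v2.png',np.hstack([r(a,260,150,128,160,3),r(b,260,120,128,160,3)]))
print(robot.get_obs()['position'])
E
```

```text
[0.56088986 0.17964255 0.17803237] 0.040137511237973024
[0.5639028  0.18042357 0.18129389]
```

View pics/v2.png

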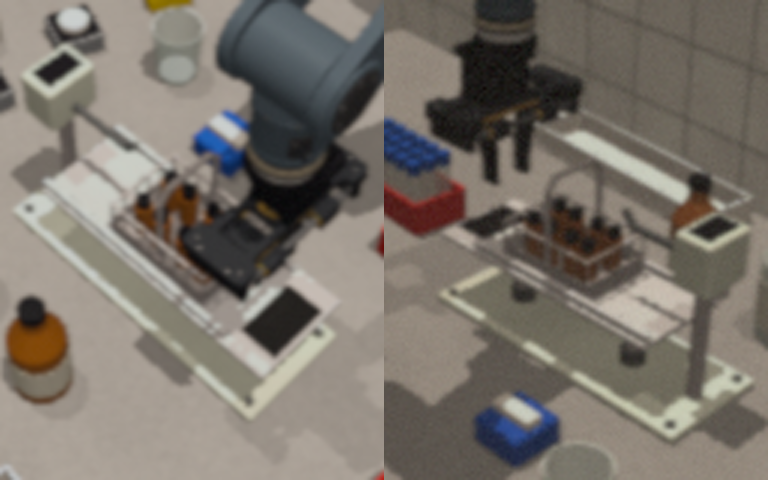

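The view shows the gripper above the platform, behind the basket's trailing wall and clear of it. The basket stands upright, well short of the hook.

Call:
play_rows(gripper=[0,0,0,0], delta_pos=[[0,0,3],[0,0,5],[0,0,5.4],[0,0,5.4]], turn=[[0,0,0],[0,0,0],[0,0,0],[0,0,0]])

```text
time: 7.28
position: [0.5645, 0.1812, 0.128]
tool_rot: [0.665, 0.746, 0.001, 0.001]
ft_force: [0.4, -0.4, -0.1]
grip_width: 0.0435
grip_force: 0.0
```

Call:
play_rows(gripper=[0,0,0,0,0,0,0,0], delta_pos=[[-0.6,0,0],[-1.2,0,0],[-1.8,0,0],[-2.4,0,0],[-3.0,0,0],[-3.6,0,0],[-4.2,0,0],[-4.8,0,0]], turn=[[0,0,0],[0,0,0],[0,0,0],[0,0,0],[0,0,0],[0,0,0],[0,0,0],[0,0,0]])

```text
time: 8.28
position: [0.5689, 0.1336, 0.1265]
tool_rot: [0.665, 0.747, 0.0, -0.0]
ft_force: [0.1, 1.6, 0.2]
grip_width: 0.0433
grip_force: 1.0
```

Call:
play_rows(gripper=[0,0,0,0,0,0,0,0,0,0], delta_pos=[[-0.6,0,0],[-1.2,0,0],[-1.8,0,0],[-2.4,0,0],[-3.0,0,0],[-3.6,0,0],[-4.2,0,0],[-4.7,0,0],[-5.0,0,0],[-5.0,0,0]], turn=[[0,0,0],[0,0,0],[0,0,0],[0,0,0],[0,0,0],[0,0,0],[0,0,0],[0,0,0],[0,0,0],[0,0,0]])

```text
time: 9.52
position: [0.5749, 0.0833, 0.1266]
tool_rot: [0.665, 0.747, -0.0, 0.0]
ft_force: [0.4, -0.8, 0.2]
grip_width: 0.0433
grip_force: 0.0
```

```bash
python3 - <<'E'
from h import *
b=snap('side','d3');a=snap('scene','s3')
r=lambda i,x,y,w,h,s:cv2.resize(i['color'][y:y+h,x:x+w,::-1],None,fx=s,fy=s,interpolation=cv2.INTER_CUBIC)
cv2.imwrite('pics/v3.png',np.hstack([r(a,265,165,80,100,5),r(b,295,145,80,100,5)]))
print(robot.get_obs()['position'])
E
```

```text
[0.57497306 0.0836389  0.12670061]
```

View pics/v3.png

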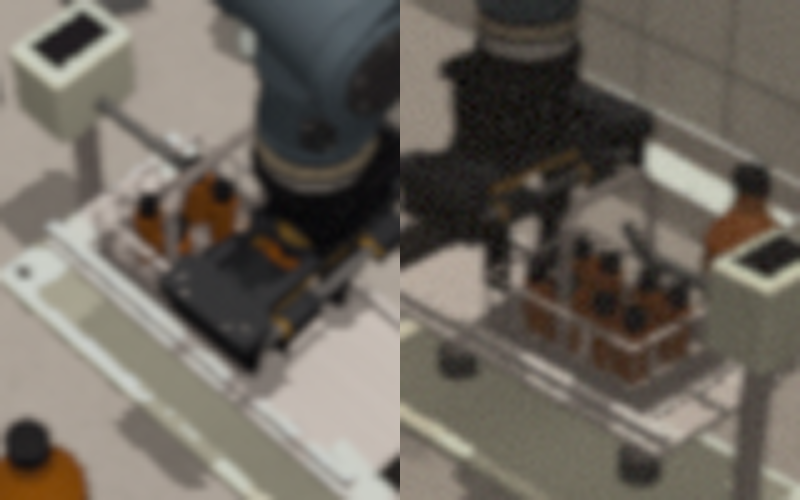

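The side view shows the handle bar at about (337.4,180.6) in full-frame pixels, just short of the hook tip at (341,190.6). The basket is upright.

```bash
python3 - <<'E'
from h import *
b=load('d3');a=load('s3')
y=np.radians(6.7);Y=np.array([-np.sin(y),np.cos(y)]);X=np.array([Y[1],-Y[0]]);o=np.array([.590,-.0315])
for c,u,v,z in((b,337.4,180.6,.234),(b,331,183.5,.234),(b,343,178.7,.234),(b,341,190.6,.209),(a,305,198,.209)):
    p=onz(c,u,v,z)[:2];print(p.round(4),((p-o)@X).round(4),((p-o)@Y).round(4))
p=np.array([.575,.0835]);print('tcp',(p-o)@X,(p-o)@Y)
for yy in(0,.01,.02,.03,.04): print(yy,proj(b,np.r_[o+yy*Y-.03*X,.23]).round(1),proj(b,np.r_[o+yy*Y+.03*X,.23]).round(1))
E
```

```text
[0.586  0.0028] 0.0 0.0345
[ 5.554e-01 -3.000e-04] -0.0307 0.035
[0.6103 0.002 ] 0.0241 0.0309
[ 0.5807 -0.023 ] -0.0082 0.0095
[ 0.5846 -0.007 ] -0.0025 0.025
tcp -0.0014804249766539896 0.11596468575341591
0 [339.  188.2] [351.1 182.3]
0.01 [336.7 187.1] [348.8 181.3]
0.02 [334.5 186.1] [346.5 180.3]
0.03 [332.2 185. ] [344.3 179.3]
0.04 [330. 184.] [342.1 178.3]
```

Call:
play_rows(gripper=[0,0,0,0,0,0,0,0,0,0,0,0], delta_pos=[[0.3,0,0],[0.3,0,-1.4],[-0.2,0,-1.4],[-0.7,0,-1.4],[-1.2,0,-1.4],[-1.7,0,-1.4],[-2.2,0,-1.4],[-2.7,0,-1.4],[-3.2,0,-1.4],[-3.6,0,-1.4],[-3.9,0,-1.4],[-3.9,0,-1.4]], turn=[[0,0,0],[0,0,0],[0,0,0],[0,0,0],[0,0,0],[0,0,0],[0,0,0],[0,0,0],[0,0,0],[0,0,0],[0,0,0],[0,0,0]])

```text
time: 11.12
position: [0.5792, 0.0445, 0.1403]
tool_rot: [0.665, 0.747, -0.0, 0.0]
ft_force: [0.3, 1.7, 1.9]
grip_width: 0.0437
grip_force: 0.8
```

Call:
play_rows(gripper=[0,0,0,0,0,0,0], delta_pos=[[0.5,0,0],[3,0,0],[8,0,-2],[13,0,-6],[16,0,-8],[16.5,0,-8],[16.5,0,-8]], turn=[[0,0,0],[0,0,0],[0,0,0],[0,0,0],[0,0,0],[0,0,0],[0,0,0]])

```text
time: 12.0
position: [0.5596, 0.2086, 0.2196]
tool_rot: [0.665, 0.747, -0.001, -0.0]
ft_force: [-0.1, -0.7, -0.2]
grip_width: 0.0435
grip_force: 0.0
```

```bash
python3 - <<'E'
from h import *
b=snap('side','d4');a=snap('scene','s4')
r=lambda i,x,y,w,h,s:cv2.resize(i['color'][y:y+h,x:x+w,::-1],None,fx=s,fy=s,interpolation=cv2.INTER_CUBIC)
cv2.imwrite('pics/v4.png',np.hstack([r(a,265,165,80,100,5),r(b,315,145,80,100,5)]))
print(robot.get_obs()['position'])
E
```

```text
[0.55967674 0.20772881 0.21913333]
```

View pics/v4.png

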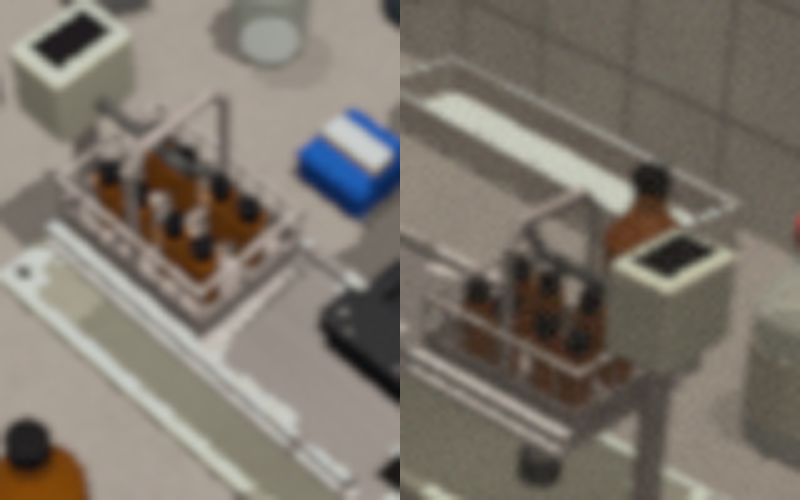

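The scene view shows the handle bar at about (300.6,189.2) in full-frame pixels, above the prong with the hook tip beyond it. The side view shows it at about (346,188.4).

```bash
python3 - <<'E'
from h import *
b=load('d4');a=load('s4')
y=np.radians(6.7);Y=np.array([-np.sin(y),np.cos(y)]);X=np.array([Y[1],-Y[0]]);o=np.array([.590,-.0315])
for c,u,v in((b,346,188.4),(a,300.6,189.2)):
    p=onz(c,u,v,.232)[:2];print(((p-o)@X).round(4),((p-o)@Y).round(4))
p=np.array([.5792,.0445]);print('tcp',(p-o)@X,(p-o)@Y)
p=np.array([.5597,.2077]);print('now',(p-o)@X,(p-o)@Y)
# triangulate tip
for n,c,u,v in(('s tip',a,303.5,198),):
    p=onz(c,u,v,.205)[:2];print(n,(p-o)@X,(p-o)@Y)
# trailing rim, scene crop corners (205,300)?,(300,215)
for u,v in((205,303),(298,215)):
    p=onz(a,265+u/5,165+v/5,.155)[:2];print('rim',(p-o)@X,(p-o)@Y)
E
```

```text
-0.0175 -0.0191
-0.0055 0.0025
tcp -0.0018592669954662518 0.07674101332559773
now -0.002185430366855629 0.24110154270371567
s tip -0.0012935054892363553 0.019233351905976567
rim 0.04594235816127056 0.07697465810733065
rim -0.04778853647466993 0.07146591805190887
```

Call:
play_rows(gripper=[1,1,1,1,1,1,1], delta_pos=[[0,0.2,3],[0,0.2,7],[0,0.2,10],[0,0.2,11],[0,0.2,11.5],[0,0.2,11.8],[0,0.2,12.1]], turn=[[0,0,0],[0,0,0],[0,0,0],[0,0,0],[0,0,0],[0,0,0],[0,0,0]])

```text
time: 12.98
position: [0.563, 0.2094, 0.1005]
tool_rot: [0.665, 0.747, 0.001, 0.001]
ft_force: [-0.4, 0.0, -0.1]
grip_width: 0.0003
grip_force: 0.2
```

Call:
play_rows(gripper=[1,1,1,1,1,1,1,1,1,1,1,1], delta_pos=[[0,0,0.2],[0,0,0.4],[0,0,0.6],[0,0,0.8],[0,0,1.0],[0,0,1.2],[0,0,1.4],[0,0,1.6],[0,0,1.8],[0,0,2.0],[0,0,2.2],[0,0,2.4]], turn=[[0,0,0],[0,0,0],[0,0,0],[0,0,0],[0,0,0],[0,0,0],[0,0,0],[0,0,0],[0,0,0],[0,0,0],[0,0,0],[0,0,0]])

```text
time: 14.48
position: [0.5631, 0.2094, 0.077]
tool_rot: [0.665, 0.747, 0.001, 0.001]
ft_force: [-0.8, -0.9, 4.7]
grip_width: 0.0005
grip_force: 2.8
```

Call:
play_rows(gripper=[1,1,1,1,1,1,1,1,1,1,1,1], delta_pos=[[0,0,0.15],[0,0,0.3],[0,0,0.45],[0,0,0.6],[0,0,0.75],[0,0,0.9],[0,0,1.05],[0,0,1.2],[0,0,1.4],[0,0,1.6],[0,0,1.8],[0,0,2.0]], turn=[[0,0,0],[0,0,0],[0,0,0],[0,0,0],[0,0,0],[0,0,0],[0,0,0],[0,0,0],[0,0,0],[0,0,0],[0,0,0],[0,0,0]])

```text
time: 15.98
position: [0.5631, 0.2094, 0.0575]
tool_rot: [0.665, 0.747, 0.001, 0.001]
ft_force: [-2.1, -1.1, 9.4]
grip_width: 0.0003
grip_force: 4.3
```

Call:
play_rows(gripper=[1,1,1,1,1,1,1,1,1,1,1,1], delta_pos=[[0,0,0.2],[0,0,0.4],[0,0,0.6],[0,0,0.8],[0,0,1.0],[0,0,1.2],[0,0,1.4],[0,0,1.6],[0,0,1.7],[0,0,1.8],[0,0,1.85],[0,0,1.9]], turn=[[0,0,0],[0,0,0],[0,0,0],[0,0,0],[0,0,0],[0,0,0],[0,0,0],[0,0,0],[0,0,0],[0,0,0],[0,0,0],[0,0,0]])

```text
time: 17.48
position: [0.5631, 0.2094, 0.0402]
tool_rot: [0.665, 0.747, 0.001, 0.001]
ft_force: [-4.2, -2.0, 21.5]
grip_width: 0.0005
grip_force: 10.7
```

Call:
play_rows(gripper=[1,1,1,1,1,1,1,1], delta_pos=[[0,0,-0.5],[0,0,-3],[0,0,-9],[0,0,-15],[0,0,-21],[0,0,-27],[0,0,-30],[0,0,-30]], turn=[[0,0,0],[0,0,0],[0,0,0],[0,0,0],[0,0,0],[0,0,0],[0,0,0],[0,0,0]])

```text
time: 18.48
position: [0.5636, 0.2098, 0.3398]
tool_rot: [0.665, 0.747, 0.003, 0.002]
ft_force: [-0.9, -0.1, -0.9]
grip_width: 0.0006
grip_force: 0.0
```

```bash
python3 - <<'E'
from h import *
b=snap('side','d5');a=snap('scene','s5');b2=snap('side','d6')
r=lambda i,x,y,w,h,s:cv2.resize(i['color'][y:y+h,x:x+w,::-1],None,fx=s,fy=s,interpolation=cv2.INTER_CUBIC)
cv2.imwrite('pics/v5.png',np.hstack([r(a,265,165,80,100,5),r(b,305,165,80,100,5)]))
o=robot.get_obs();print(o['position'],o['time'],np.abs(b['color'][165:265,305:385].astype(int)-b2['color'][165:265,305:385]).mean())
E
```

```text
[0.56111648 0.2091631  0.33462944] 18.625 1.9807916666666667
```

View pics/v5.png

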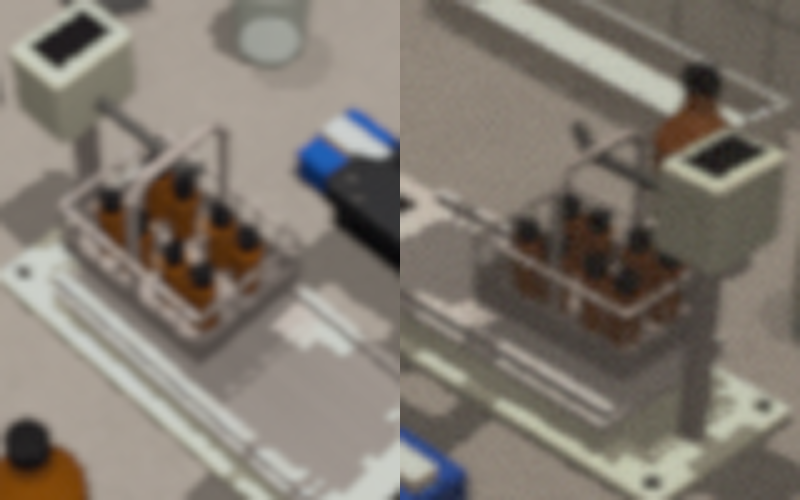

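The basket hangs level by its handle behind the hook tip at about (321,191) in the side view. There is a gap and a shadow below it, so it is clear of the platform. Record key next.

Call:
play_rows(gripper=[1,1,1,1,1,1,1,1,1,1,1,1], delta_pos=[[-4,-0.2,-2],[-9,-0.5,-2],[-15,-0.8,-2],[-21,-1.1,-2],[-27,-1.4,-2],[-33,-1.7,-2],[-39,-2.0,-2],[-45,-2.4,-2],[-50,-2.7,-2],[-54.2,-2.8,-2],[-54.2,-2.8,-2],[-54.2,-2.8,3]], turn=[[0,0,0],[0,0,0],[0,0,0],[0,0,0],[0,0,0],[0,0,0],[0,0,0],[0,0,0],[0,0,0],[0,0,0],[0,0,0],[0,0,0]])

```text
time: 20.12
position: [0.5984, -0.3336, 0.3084]
tool_rot: [0.666, 0.746, 0.001, 0.004]
ft_force: [0.4, 0.6, -0.4]
grip_width: 0.0005
grip_force: 0.0
```

Call:
play_rows(gripper=[1,1,1,1,1,1,1], delta_pos=[[0,0,5],[0,0,10],[0,0,15],[0,0,19],[0,0,21],[0,0,21],[0,0,21]], turn=[[0,0,0],[0,0,0],[0,0,0],[0,0,0],[0,0,0],[0,0,0],[0,0,0]])

```text
time: 21.0
position: [0.5977, -0.3328, 0.0982]
tool_rot: [0.665, 0.747, 0.0, 0.001]
ft_force: [0.0, -0.8, -0.1]
grip_width: 0.0007
grip_force: 0.0
```

```bash
python3 - <<'E'
from h import *
w=snap('wrist','w7');o=robot.get_obs();print(o['position'],o['time'])
x,y,ww,h=270,150,110,90
m=(w['color'][y:y+h,x:x+ww].min(2)>165).astype(np.uint8)
n,l,s,ce=cv2.connectedComponentsWithStats(m)
for k in range(1,n):
    if s[k,4]>60: print(s[k],ce[k]+[x,y],onz(w,*(ce[k]+[x,y]),.047,True).round(4))
cv2.imwrite('pics/v7.png',w['color'][:,:,::-1])
E
```

```text
[ 0.59792132 -0.33303941  0.09864288] 21.05
[  0   0  22  28 366] [277.93169399 160.57650273] [ 0.5668 -0.2955  0.047 ]
[  26    0   84   57 1409] [356.68701207 166.74520937] [ 0.6226 -0.2935  0.047 ]
[  30   26   42   56 1243] [320.92518101 202.42156074] [ 0.6006 -0.3228  0.047 ]
[90 65 20  6 71] [368.63380282 216.97183099] [ 0.6375 -0.3302  0.047 ]
[ 85  78  25  12 239] [368.72803347 233.44769874] [ 0.6399 -0.3435  0.047 ]
```

View pics/v7.png

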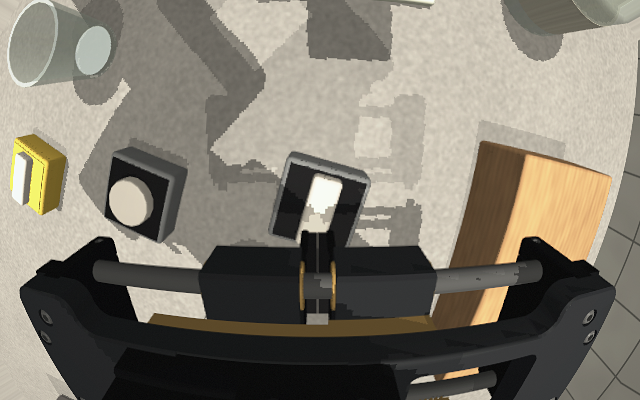

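The wrist view shows the fingertips over the record bar, at (321,202), with nothing in the way below. Pressing it now.

Call:
play_rows(gripper=[1,1,1,1,1,1,1,1], delta_pos=[[0,0,3],[0,0,4.4],[0,0,4.9],[0,0,5.2],[0,0,5.5],[0,0,5.7],[0,0,5.75],[0,0,5.75]], turn=[[0,0,0],[0,0,0],[0,0,0],[0,0,0],[0,0,0],[0,0,0],[0,0,0],[0,0,0]])

```text
time: 22.05
position: [0.5967, -0.3324, 0.0414]
tool_rot: [0.665, 0.747, -0.0, 0.0]
ft_force: [-4.5, 2.5, 11.0]
grip_width: 0.0006
grip_force: 5.5
```

Fully pressed: 5.6 mm travel at 11 N. Lifting clear now.

Call:
play_rows(gripper=[1,1,1,1,1,1,1,1], delta_pos=[[0,0,-1],[0,0,-5],[0,0,-10],[0,0,-16],[0,0,-20],[0,0,-22],[0,0,-22],[0,0,-22]], turn=[[0,0,0],[0,0,0],[0,0,0],[0,0,0],[0,0,0],[0,0,0],[0,0,0],[0,0,0]])

```text
time: 23.05
position: [0.5962, -0.332, 0.2577]
tool_rot: [0.665, 0.747, -0.0, -0.001]
ft_force: [0.2, -0.8, -0.5]
grip_width: 0.0004
grip_force: 0.0
```

```bash
python3 - <<'E'
from h import *
b=snap('side','d8');d=load('d6')
print(robot.get_obs()['position'],robot.get_obs()['ft_force'],np.abs(b['color'][185:250,305:345].astype(int)-d['color'][185:250,305:345]).mean())
print(robot.hand_in())
E
```

```text
[ 0.59596909 -0.33179521  0.25720825] [ 0.06119175 -0.16758911  0.63242389] 22.730128205128207
the job is handed in; nothing more can be done
None
```

I handed the job in at about 23 s of the 64 s allowed: zero key pressed first, basket pushed over the hook and left hanging, record key pressed last, arm lifted clear. The basket was upright and clear of the platform when I last viewed it, before the record press. My final picture comparison over the basket gave a large difference (22.7, against 2.0 for two successive pictures earlier); I never looked at that picture, so it may be only the arm and its shadow or a change in the basket, and I didn't image whether the keys sprang back.

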